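# Grease the ports of the vacuum plate and plug them

### The job

Take the grease brush out of its bracket and dip its bristles well down into the small beaker, then dab them down into each of the three ports of the base plate in turn, first the left one, then the middle, then the right, and hang the brush back in its bracket. Then put every brass plug that is there into a port of its own, turning it bit by bit as you press until its hexagon drops in fully home, and let go of it. Do not tip the beaker over, and leave the glue stick, the eraser and the blue pen where they are.

Things in the scene. Friction and masses are not known exactly. Their poses are not given: they have to be found in the camera images.
- plate: fixed aluminium base plate, 100 x 270 x 12 mm (x, y, z), lying on the bench, three steel ports in a row along its y at y = +90 (left), 0 (mid) and -90 mm (right). Origin: centre of its underside; z up
- left_mouth (a point): centre of the mouth (top rim level) of the left port on the base plate, seen from the robot. The port is a fixed round steel collar, 72 mm outside diameter, 14 mm tall on the plate, with a hexagonal recess 42 mm across flats that goes down 14 mm to the plate's top. x, y, z are the plate's axes: each port's recess is turned about the vertical by an angle of its own, up to 30 degrees either way, which this frame does not tell
- mid_mouth (a point): centre of the mouth (top rim level) of the middle port on the base plate, seen from the robot. The port is a fixed round steel collar, 72 mm outside diameter, 14 mm tall on the plate, with a hexagonal recess 42 mm across flats that goes down 14 mm to the plate's top. x, y, z are the plate's axes: each port's recess is turned about the vertical by an angle of its own, up to 30 degrees either way, which this frame does not tell
- right_mouth (a point): centre of the mouth (top rim level) of the right port on the base plate, seen from the robot. The port is a fixed round steel collar, 72 mm outside diameter, 14 mm tall on the plate, with a hexagonal recess 42 mm across flats that goes down 14 mm to the plate's top. x, y, z are the plate's axes: each port's recess is turned about the vertical by an angle of its own, up to 30 degrees either way, which this frame does not tell
- brush: grease brush, 144 mm long, 60 g, hanging upright in its bracket, bristles down. Origin: tip of the bristles; z up along the handle. Bristles and ferrule up to 14 mm thick (z 0 to 36), shaft 10 mm thick (to 66), a cone that widens to 19 mm (66 to 80), collar 33 mm across (80 to 84), square wooden handle 16 x 16 mm, sides along x and y (84 to 144). In the bracket the tip hangs 20 mm above the bench
- bracket: fixed grey bracket, 84 x 64 x 100 mm (x, y, z): a 6 mm top sheet on two side walls, with a vertical 22 mm round hole in its middle; the brush's collar rests on the sheet, its cone in the hole. Origin: under the hole, on the bench. A wall with a power outlet box runs along world (0.52, 0.85), some 0.12 m beyond it (+x, -y): keep the gripper's long side along it
- beaker: small open glass beaker that holds the grease (no liquid is modelled), loose, 54 x 60 x 66 mm, 90 g, upright. Origin: on its underside; the axis of the opening lies 3 mm towards its +y; inside about 44 mm wide, inner floor 4 mm up, rim at 66 mm
- plug_1: brass plug, one of up to three alike (2 or 3 are there; an absent one reads None), standing upright on the bench. Lower part: hexagonal prism 40 mm across flats (46 across corners), 20 mm tall, foot edge chamfered 2 mm. Upper part: flat grip wing 28 mm long (along x) by 14 mm thick (along y), from 20 to 44 mm above the foot. 44 mm tall, 150 g. Origin: centre of the foot; z up; the flats of the hexagon look along y and 60 degrees to either side of it
- plug_2: brass plug, one of up to three alike (2 or 3 are there; an absent one reads None), standing upright on the bench. Lower part: hexagonal prism 40 mm across flats (46 across corners), 20 mm tall, foot edge chamfered 2 mm. Upper part: flat grip wing 28 mm long (along x) by 14 mm thick (along y), from 20 to 44 mm above the foot. 44 mm tall, 150 g. Origin: centre of the foot; z up; the flats of the hexagon look along y and 60 degrees to either side of it
- plug_3: brass plug, one of up to three alike (2 or 3 are there; an absent one reads None), standing upright on the bench. Lower part: hexagonal prism 40 mm across flats (46 across corners), 20 mm tall, foot edge chamfered 2 mm. Upper part: flat grip wing 28 mm long (along x) by 14 mm thick (along y), from 20 to 44 mm above the foot. 44 mm tall, 150 g. Origin: centre of the foot; z up; the flats of the hexagon look along y and 60 degrees to either side of it
- glue_stick: bystander: glue stick, 24 x 24 x 85 mm, standing upright. Origin: centre of its underside
- eraser: bystander: eraser, 19 x 42 x 12 mm. Origin: centre of its underside
- blue_pen: bystander: blue felt pen lying on the bench, 12 x 161 x 11 mm. Origin: centre of its underside
Not all that is in view belongs to the job. Leave any black, pink or turquoise look-alike of the beaker alone.

How it is judged:
By the outcome, as a careful person would: the job done as asked, in the order asked, and still so for the second after the job is handed in, with the robot touching nothing.
Of plug_1, plug_2, plug_3 only 2 to 3 are there at a start; the rules pass over those that are not, and their reading is None.
At some moment in a run one of plug_1, plug_2, plug_3 may be knocked a few centimetres aside while the robot is not near it.
It also fails if it takes over 208 s, if anything falls off the work surface, if the arm or the gripper's body presses on something with over 40 N, if the wrist force passes 120 N, or if a joint passes its speed limit or range.

### The arm

A 6-joint arm with a two-finger parallel gripper is mounted at the origin on the work surface; the furniture and walls round the work are solid. World frame = base frame: x ahead of the robot, y to its left, z up, the work surface at z = 0. Lengths are in m, angles in rad, forces in N, time in s.
With the tool pointing down it reaches from about 0.375 to 0.9 m from the base axis. Payload 3.1 kg.
Tool frame: the origin (TCP) lies at the centre of the arm's flange, where the gripper is bolted on; the fingertips stand 182 mm ahead of it and the grasp point (between the pads) lies 164 mm ahead of it; z points along the fingers, y is the line along which they close (so a half turn about z gives the same grasp; the last joint's range is limited). The gripper opens to 87 mm and grips with 3 to 60 N. Pads are 19 mm wide; open, the fingers measure 117 mm over their backs; the gripper's body (75 mm by 190 mm) begins 51 mm behind the grasp point.
Start: joints at [1.101, 0.527, 1.433, -0, 1.181, -0.178], TCP at [0.18, 0.599, 0.405] pointing down, gripper open.
Joint ranges: [-3.08, 3.08], [-0.75, 2.2], [0.22, 2.44], [-1.43, 4.57], [0, 2.65], [-2.85, 2.85]. Speed limits (rad/s): [2.79, 2.79, 3.14, 3.14, 3.14, 3.14].

### API

Orientations are given as a unit quaternion [x, y, z, w].
In Python, from rig import * gives the robot as it stands.
- The arm moves only by the tool move_arm, never from a script. Its argument "commands" is a list that holds one entry, the list of rows, each a list of 6 numbers: the shift along the tool's x, y, z in units of 40 mm (1.0 is 40 mm), then the turn, a rotation vector about the tool's x, y, z in rad. A call has 1 to 12 rows; each row is the pose to reach, as a shift and turn from the pose commanded when the call began, along the tool's axes at that moment; what a row does not reach only later rows make up. A row lasts 1/8 s, in which the tool goes at most 62.5 mm and 10.7 degrees, less where a joint would pass 70% of its speed; a pose out of reach is approached as far as the arm can. A call with a gripper value outside its range is refused whole. "claw" is the closure, from -1 (fully open) to 1 (shut), so that 0 is half open, set as the call begins (left out, the last holds). The fingers move at their own pace and stop on an object; "squeeze" is the grip in N (left out, the last holds). Time passes only in rows, so rows that repeat a pose let the fingers close. It gives the time, the measured TCP pose, the force, the opening and the grip force at its end, in the units of the state.
- get_obs(): the state, without advancing time (a new reading comes with each control period).
- camera(name): name is "scene" or "top" or "wrist"; returns a dict with "pixels" (384x512x3 uint8, blue, green, red), "range_z" (384x512 float32, m along the optical axis (not along the pixel's ray), 0 where there is no reading), "camera_matrix" (3x3 intrinsics, pixels), "extrinsics" (4x4, takes a point from world to camera coordinates). Camera axes: x right, y up, looking along -z (the intrinsics and any distortion apply to the point x, -y, -z); pixel columns grow to the right and rows downward; lengths in m; the calibration is good to about 2 mm. A picture is of the moment at which its call begins.
- hand_in(): hands the job in; it is judged then, once.
The state is a dict: "time": time; "q": joint angles; "joint_velocities": joint speeds; "joint_torque": joint torques, N m; "position": TCP position; "tool_rot": TCP orientation; "ft_force": force on the tool from outside, world axes, zero at the start; "moment": the same for the moment, N m; "grip_width": finger opening in m; "grip_force": force on a finger pad.
Only numpy, scipy, OpenCV 4.12 (cv2) and the standard library are available. Lean on these libraries where they do the work, as an engineer would, in place of code of your own. Each camera call takes 0.05 s, during which the arm holds its last target. There are 200 camera calls.

## Working session

There is one attempt and no reset: what is moved stays moved. The work goes in short steps, Python scripts to look and compute and a tool call to move; the robot and the scene stay as the last step left them, time stands still between calls to the robot, and variables do not carry over. Pictures are saved under pics/ and viewed, at most 14 in all, crops included, and the job is handed in when it is done.

Besides the shell and the picture viewer there is one more tool, called after "Call:" by a JSON object that holds its "fn" and its "kwargs", one argument or row to a line. move_arm: Moves the arm, as the interface text tells. Its arguments: {"type":"object","properties":{"commands":{"type":"array","items":{"type":"array","items":{"type":"array","items":{"type":"number"}}}},"claw":{"type":"number"},"squeeze":{"type":"number"}},"required":["commands"]}

```bash
ls; mkdir -p pics
cat > h.py <<'E'
from rig import *
import numpy as np, cv2
from scipy.spatial.transform import Rotation as R
def cloud(c):
    K=c["camera_matrix"];E=c["extrinsics"];z=c["range_z"]
    v,u=np.mgrid[:z.shape[0],:z.shape[1]]
    P=np.stack([(u-K[0,2])/K[0,0]*z,-(v-K[1,2])/K[1,1]*z,-z],-1)
    W=(P-E[:3,3])@E[:3,:3]
    W[z<=0]=np.nan
    return W
def grab(n,f=None):
    c=camera(n)
    if f: cv2.imwrite("pics/"+f,c["pixels"])
    return c,cloud(c)
E
python3 - <<'E'
from h import *
print(get_obs())
for n in("top","scene"):
    c,W=grab(n,n+"0.png"); np.savez(n+"0.npz",W=W,p=c["pixels"],K=c["camera_matrix"],E=c["extrinsics"]); print(n,c["extrinsics"].round(3).tolist(),c["camera_matrix"].round(1).tolist(),{k:v for k,v in c.items() if k not in("pixels","range_z")}.keys())
E
```

```text
pics
{'time': 0.0, 'q': array([ 1.10050880e+00,  5.28478080e-01,  1.43390515e+00, -1.88716570e-05,
        1.18136797e+00, -1.78521321e-01]), 'joint_velocities': array([-0.00078514,  0.00120793,  0.00040034, -0.00203655,  0.00047994,
       -0.0013524 ]), 'joint_torque': array([-1.59324202e-05, -4.40042102e+01, -1.76588845e+01,  6.32163347e-02,
        5.83789323e-02, -1.62273454e-04]), 'position': array([0.17960734, 0.5982811 , 0.40376297]), 'tool_rot': array([ 1.45362568e-01,  9.89377865e-01, -1.02576014e-03, -3.35741815e-04]), 'ft_force': array([ 1.27508144,  0.35359638, -0.70658241]), 'moment': array([-0.05086749,  0.00737479,  0.02537582]), 'grip_force': 0.0, 'grip_width': 0.08718306915617709}
top [[0.024, -1.0, -0.004, 0.014], [0.997, 0.023, 0.072, -0.494], [-0.072, -0.006, 0.997, -1.37], [0.0, 0.0, 0.0, 1.0]] [[404.5, 0.0, 254.8], [0.0, 404.5, 198.4], [0.0, 0.0, 1.0]] dict_keys(['camera_matrix', 'extrinsics'])
scene [[0.628, -0.779, -0.005, -0.277], [0.583, 0.466, 0.666, -0.345], [-0.516, -0.421, 0.746, -0.834], [0.0, 0.0, 0.0, 1.0]] [[409.4, 0.0, 258.0], [0.0, 409.4, 191.6], [0.0, 0.0, 1.0]] dict_keys(['camera_matrix', 'extrinsics'])
```

View pics/top0.png

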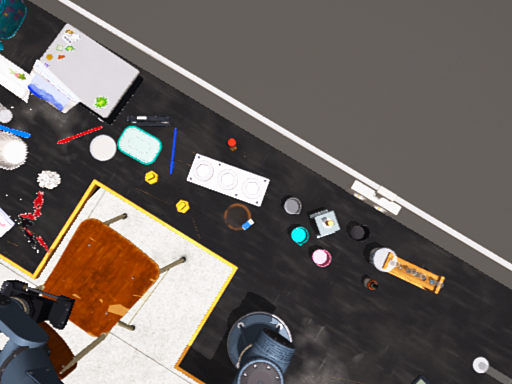

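View pics/scene0.png

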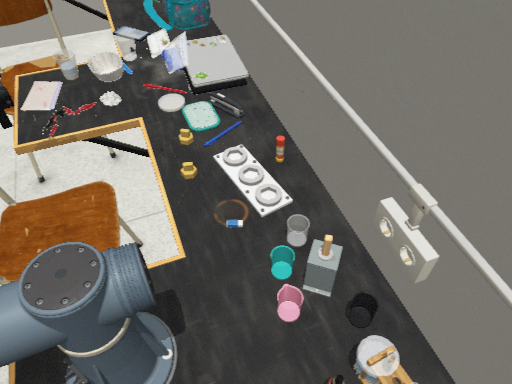

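The top view shows the plate at about (228,180), clear beaker (293,206), bracket with brush (326,222), and two plugs at (152,178) and (183,207). The robot base is at the bottom, and the pen is at (174,150).

Run:
```python
from h import *
for n in("top","scene"):
    d=np.load(n+"0.npz");W=d["W"];p=d["p"];
    h=cv2.cvtColor(p,cv2.COLOR_BGR2HSV)
    z=W[...,2]
    print(n)
    y=((h[...,0]>18)&(h[...,0]<34)&(h[...,1]>150)&(h[...,2]>120)&(z>0.005)&(z<0.08)).astype(np.uint8)
    k,l,s,ce=cv2.connectedComponentsWithStats(y)
    for i in range(1,k):
        if s[i,4]>15:
            m=(l==i); q=W[m]; t=q[q[:,2]>np.nanmax(q[:,2])-.006]
            print("plug",ce[i].round(),s[i,4],np.nanmean(q,0).round(4),"top",t.mean(0).round(4),len(t))
    if n=="top":
        rois={"plate":(185,150,272,208),"beaker":(280,194,304,218),"bracket":(308,205,345,242)}
        for a,(u0,v0,u1,v1) in rois.items():
            q=W[v0:v1,u0:u1].reshape(-1,3)
            for lo,hi in((.006,.018),(.018,.034),(.034,.08),(.08,.11),(.11,.2)):
                t=q[(q[:,2]>lo)&(q[:,2]<hi)]
                if len(t)>8:
                    r=cv2.minAreaRect((t[:,:2]*1000).astype(np.float32)); print(a,lo,len(t),t.mean(0).round(4),[np.round(x,1) for x in r])
        big=cv2.resize(p[140:250,140:350],None,fx=3.8,fy=3.8,interpolation=cv2.INTER_CUBIC)
        cv2.imwrite("pics/topcrop.png",big)
```

```text
top
plug [49. 57.] 23 [0.9706 0.7544 0.0348] top [0.969  0.7548 0.037 ] 11
plug [151. 177.] 116 [0.5577 0.3836 0.0262] top [0.5581 0.3873 0.0448] 22
plug [182. 206.] 125 [0.461  0.2726 0.0263] top [0.4609 0.2752 0.0449] 23
plug [396. 274.] 23 [ 0.2476 -0.4583  0.0177] top [ 0.2509 -0.4531  0.0789] 2
plug [409. 280.] 16 [ 0.228  -0.5024  0.0159] top [ 0.2337 -0.4902  0.0745] 1
plate 0.006 1529 [0.5556 0.1214 0.0115] [array([562.9, 120. ]), array([196.7, 296.3]), np.float64(2.3)]
plate 0.018 698 [0.5563 0.1248 0.0249] [array([511.7, 135.6]), array([254.7, 184.2]), np.float64(70.8)]
beaker 0.006 21 [ 0.4722 -0.0999  0.0098] [array([473.9, -95.4]), array([58.5, 51.7]), np.float64(45.8)]
beaker 0.018 16 [ 0.4753 -0.1014  0.0257] [array([471.8, -98.8]), array([48.4, 44.9]), np.float64(89.9)]
beaker 0.034 67 [ 0.4699 -0.1049  0.0589] [array([469.9, -99.3]), array([50. , 51.3]), np.float64(0.6)]
bracket 0.006 32 [ 0.4264 -0.2099  0.0077] [array([ 413.6, -217.4]), array([118.2, 111.7]), np.float64(7.4)]
bracket 0.034 15 [ 0.419  -0.1869  0.0612] [array([ 422.9, -185.7]), array([42.9, 87.4]), np.float64(66.3)]
bracket 0.08 366 [ 0.4141 -0.2058  0.1   ] [array([ 414.3, -207.4]), array([64. , 64.8]), np.float64(19.9)]
bracket 0.11 39 [ 0.4142 -0.2043  0.1538] [array([ 414.7, -205.3]), array([15.9, 15.1]), np.float64(7.5)]
scene
plug [185. 134.] 27 [0.5554 0.3781 0.0339] top [0.5556 0.3725 0.0438] 3
plug [186. 141.] 27 [0.5478 0.3706 0.0121] top [0.5451 0.3728 0.0165] 11
plug [188. 168.] 28 [0.4576 0.2696 0.0298] top [0.4574 0.2688 0.0378] 6
plug [190. 176.] 17 [0.45   0.2571 0.0118] top [0.4508 0.2555 0.0166] 6
```

View pics/topcrop.png

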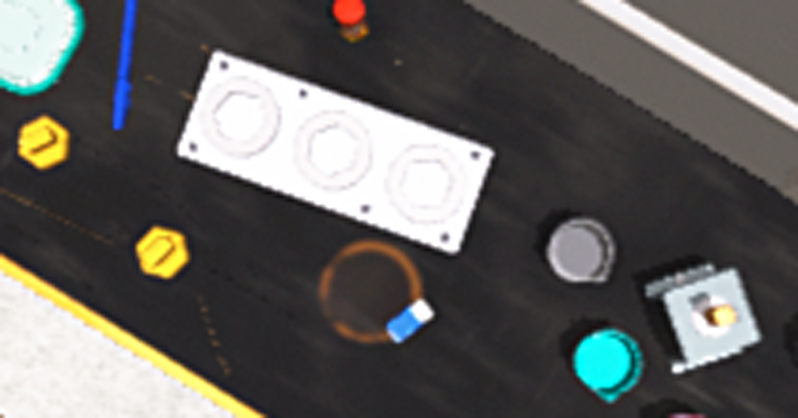

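The crop shows three ports at roughly (240,118), (333,150) and (425,183), and two plugs at (43,143) and (162,252). The clear beaker is at (580,250), with the brush handle at (718,315). I'll go over the plate with the wrist camera.

```bash
cat >> h.py <<'E'
def go(x,y,z,yaw=None,tcp=False):
    """rows to bring grasp point (or TCP) to x,y,z with tool y at yaw deg, tool down"""
    o=get_obs();Rc=R.from_quat(o["tool_rot"])
    if yaw is None:
        a=Rc.as_matrix()[:,1];yaw=np.degrees(np.arctan2(a[1],a[0]))
    c,s=np.cos(np.radians(yaw)),np.sin(np.radians(yaw))
    Rt=R.from_matrix(np.array([[-s,c,0],[c,s,0],[0,0,-1.]]))
    Rt=R.from_matrix(np.stack([np.cross([c,s,0],[0,0,-1]),[c,s,0],[0,0,-1]],1))
    t=np.array([x,y,z+(0 if tcp else .164)])
    d=Rc.inv().apply(t-o["position"])/.04
    r=(Rc.inv()*Rt).as_rotvec()
    print("row",np.r_[d,r].round(3).tolist(),"yaw",round(yaw,1),"min rows",np.linalg.norm(d)*40/62.5,np.degrees(np.linalg.norm(r))/10.7)
def st():
    o=get_obs();m=R.from_quat(o["tool_rot"]).as_matrix();p=o["position"]
    print("t %.2f grasp"%o["time"],(p+.164*m[:,2]).round(4),"z",m[:,2].round(3),"yaw %.1f"%np.degrees(np.arctan2(m[1,1],m[0,1])),"F",o["ft_force"].round(1),"M",o["moment"].round(2),"w %.4f gf %.1f"%(o["grip_width"],o["grip_force"]))
E
python3 - <<'E'
from h import *
c=camera("wrist");E=c["extrinsics"];o=get_obs()
C=-E[:3,:3].T@E[:3,3];m=R.from_quat(o["tool_rot"]).as_matrix()
print("cam in tool",(m.T@(C-o["position"])).round(4),"look",(m.T@-E[2,:3]).round(3),c["camera_matrix"].round(0).tolist())
st();go(.53,.12,.30,58.5)
E
```

```text
cam in tool [ 0.0708 -0.0005  0.0192] look [-0.259  0.     0.966] [[274.0, 0.0, 251.0], [0.0, 274.0, 188.0], [0.0, 0.0, 1.0]]
t 0.15 grasp [0.1795 0.5981 0.24  ] z [-0.001 -0.001 -1.   ] yaw 73.3 F [-0.  -0.4  0.4] M [-0.02 -0.02 -0.01] w 0.0870 gf 0.0
row [-11.828, -8.936, -1.489, -0.002, -0.0, 0.258] yaw 58.5 min rows 9.535342447859046 1.3815032772156275
```

Call:
{"fn": "move_arm", "kwargs": {
  "commands": [
    [[-11.83,-8.94,-1.5,0,0,0.258],[-11.83,-8.94,-1.5,0,0,0.258],[-11.83,-8.94,-1.5,0,0,0.258],[-11.83,-8.94,-1.5,0,0,0.258],[-11.83,-8.94,-1.5,0,0,0.258],[-11.83,-8.94,-1.5,0,0,0.258],[-11.83,-8.94,-1.5,0,0,0.258],[-11.83,-8.94,-1.5,0,0,0.258],[-11.83,-8.94,-1.5,0,0,0.258],[-11.83,-8.94,-1.5,0,0,0.258],[-11.83,-8.94,-1.5,0,0,0.258],[-11.83,-8.94,-1.5,0,0,0.258]]
  ],
  "claw": -0.2
}}

```text
time: 1.65
position: [0.5294, 0.1203, 0.4643]
tool_rot: [0.271, 0.962, -0.0, -0.001]
ft_force: [-0.2, 0.8, -0.4]
grip_width: 0.0523
grip_force: 0.0
```

Run:
```python
from h import *
st()
c,W=grab("wrist","w1.png");np.savez("w1.npz",W=W,p=c["pixels"],K=c["camera_matrix"],E=c["extrinsics"])
go(.414,-.205,.25,58.5)
```

```text
t 1.65 grasp [0.5291 0.1204 0.3003] z [-0.002  0.001 -1.   ] yaw 58.5 F [-0.2  0.8 -0.4] M [0.03 0.06 0.03] w 0.0523 gf 0.0
row [-1.795, -8.45, 1.26, -0.001, -0.002, 0.001] yaw 58.5 min rows 5.586924368171608 0.01087421812571751
```

View pics/w1.png

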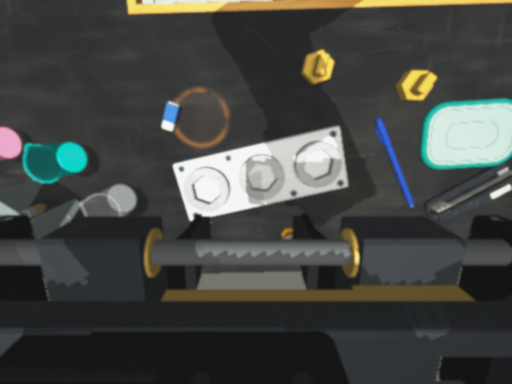

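The wrist view shows the ports at (210,189) right, (262,177) mid and (317,161) left, with the plugs at (318,67) and (417,85). I'll move on to the brush and work out the plate from this frame.

Call:
{"fn": "move_arm", "kwargs": {
  "commands": [
    [[-1.8,-8.45,1.26,0,0,0],[-1.8,-8.45,1.26,0,0,0],[-1.8,-8.45,1.26,0,0,0],[-1.8,-8.45,1.26,0,0,0],[-1.8,-8.45,1.26,0,0,0],[-1.8,-8.45,1.26,0,0,0],[-1.8,-8.45,1.26,0,0,0],[-1.8,-8.45,1.26,0,0,0]]
  ]
}}

```text
time: 2.7
position: [0.4149, -0.2044, 0.4143]
tool_rot: [0.271, 0.963, 0.0, -0.0]
ft_force: [-0.2, 0.9, 0.1]
grip_width: 0.0521
grip_force: 0.0
```

Run:
```python
from h import *
from scipy.optimize import minimize
d=np.load("w1.npz");W=d["W"];p=d["p"]
roi=np.zeros(W.shape[:2],bool);roi[118:225,165:355]=1
z=W[...,2]
m=roi&(z>.008)&(z<.034)
k,l,s,ce=cv2.connectedComponentsWithStats(m.astype(np.uint8));i=1+np.argmax(s[1:,4]);m=l==i
q=W[m][:,:2]*1000
print("plate",[np.round(x,1) for x in cv2.minAreaRect(q.astype(np.float32))], np.unique((z[m]*1000).round(),return_counts=True))
top=m&(z>.021)
k,l,s,ce=cv2.connectedComponentsWithStats(top.astype(np.uint8))
for i in range(1,k):
    if s[i,4]<100: continue
    t=W[l==i];(cx,cy),r=cv2.minEnclosingCircle((t[:,:2]*1000).astype(np.float32))
    print("collar",ce[i].round(),s[i,4],round(cx,1),round(cy,1),round(r,1),"z",t[:,2].mean().round(4))
# brush
st()
c,V=grab("wrist","w2.png");np.savez("w2.npz",W=V,p=c["pixels"],K=c["camera_matrix"],E=c["extrinsics"])
for lo,hi in((.092,.102),(.103,.12),(.15,.18)):
    t=V[(V[...,2]>lo)&(V[...,2]<hi)&(np.hypot(V[...,0]-.414,V[...,1]+.205)<.06)]
    if len(t)>8: print("br",lo,len(t),t.mean(0).round(4),[np.round(x,1) for x in cv2.minAreaRect((t[:,:2]*1000).astype(np.float32))])
```

```text
plate [array([557.8, 121.4]), array([269.6, 100.3]), np.float64(71.5)] (array([ 8.,  9., 10., 11., 12., 13., 14., 15., 16., 17., 18., 19., 20.,
       21., 22., 23., 24., 25., 26., 27., 28., 29.]), array([   6,   27,   44,  294, 1566, 2917, 1343,  254,  107,  100,   47,
         44,   26,   37,   39,   29,   48,  204,  785, 1381,  607,   75]))
collar [318. 164.] 1103 586.4 206.8 36.1 z 0.0267
collar [262. 177.] 1050 557.8 121.6 36.1 z 0.0268
collar [206. 189.] 1032 529.2 36.4 36.1 z 0.0266
t 2.70 grasp [ 0.4149 -0.2042  0.2503] z [-0.     0.001 -1.   ] yaw 58.6 F [-0.2  0.9  0.1] M [-0.07 -0.01  0.  ] w 0.0521 gf 0.0
br 0.092 2267 [ 0.4113 -0.2062  0.1008] [array([ 414.2, -207.9]), array([64.3, 64.3]), np.float64(20.5)]
br 0.103 398 [ 0.4095 -0.2049  0.1059] [array([ 413.5, -201.6]), array([40.8, 31.4]), np.float64(58.4)]
br 0.15 339 [ 0.4124 -0.2068  0.1626] [array([ 413.7, -207.7]), array([15.9, 15.9]), np.float64(25.7)]
```

View pics/w2.png

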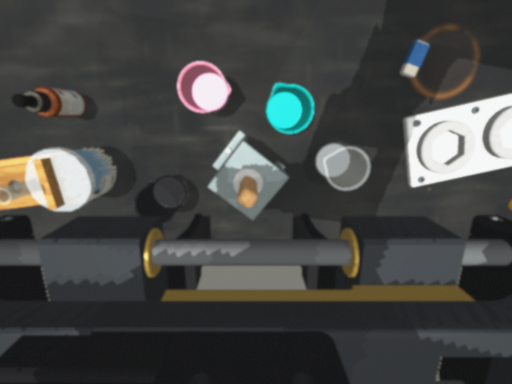

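Run:
```python
from h import *
n=np.array([.85,-.52]);a=np.array([.52,.85]);c=np.array([.414,-.207])
for f in("top0","scene0","w2"):
    W=np.load(f+".npz")["W"].reshape(-1,3);d=W[:,:2]-c;dn=d@n;da=d@a
    for lo,hi in((.19,.25),(.25,.32),(.32,.4),(.4,.55)):
        t=(abs(da)<.16)&(dn>.0)&(dn<.3)&(W[:,2]>lo)&(W[:,2]<hi)
        if t.sum()>5: print(f,lo,t.sum(),"nearest n",np.percentile(dn[t],[1,10,50]).round(3),"along",np.percentile(da[t],[2,98]).round(3))
# beaker from w2
d=np.load("w2.npz");W=d["W"]
m=np.zeros(W.shape[:2],bool);m[138:195,312:375]=1
for lo,hi in((.003,.012),(.012,.05),(.055,.075)):
    t=W[m&(W[...,2]>lo)&(W[...,2]<hi)]
    if len(t)>8:print("bk",lo,len(t),t.mean(0).round(4),[np.round(x,1) for x in cv2.minAreaRect((t[:,:2]*1000).astype(np.float32))],np.round(cv2.minEnclosingCircle((t[:,:2]*1000).astype(np.float32))[0],1))
cv2.imwrite("pics/bk.png",cv2.resize(d["p"][120:215,200:390],None,fx=4,fy=4,interpolation=cv2.INTER_CUBIC))
go(.4138,-.2072,.20,23)
```

```text
top0 0.19 798 nearest n [0.112 0.114 0.129] along [-0.142  0.143]
top0 0.25 995 nearest n [0.123 0.125 0.134] along [-0.153  0.153]
top0 0.32 988 nearest n [0.138 0.139 0.142] along [-0.154  0.154]
top0 0.4 2665 nearest n [0.138 0.139 0.143] along [-0.154  0.154]
scene0 0.19 3577 nearest n [0.112 0.115 0.14 ] along [-0.153  0.147]
scene0 0.25 3767 nearest n [0.123 0.125 0.139] along [-0.155  0.15 ]
scene0 0.32 5299 nearest n [0.139 0.14  0.144] along [-0.156  0.15 ]
scene0 0.4 13836 nearest n [0.138 0.14  0.143] along [-0.152  0.15 ]
w2 0.19 47 nearest n [0.    0.001 0.003] along [-0.023  0.159]
w2 0.25 1734 nearest n [0.    0.002 0.017] along [-0.028  0.082]
w2 0.32 2492 nearest n [0.001 0.002 0.007] along [0.035 0.082]
bk 0.003 328 [ 0.4763 -0.0966  0.0051] [array([ 471.8, -107.6]), array([50.3, 63.5]), np.float64(16.7)] [ 473.3 -109.6]
bk 0.012 722 [ 0.4732 -0.0977  0.032 ] [array([ 469.5, -100.6]), array([50.1, 50.2]), np.float64(80.3)] [ 468.9 -101.4]
bk 0.055 522 [ 0.4739 -0.0972  0.064 ] [array([470. , -99.9]), array([53.4, 53.7]), np.float64(85.7)] [ 468.2 -101.7]
row [-0.013, -0.082, 1.261, 0.0, -0.001, 0.622] yaw 23 min rows 0.8089141009218417 3.328616587920788
```

View pics/bk.png

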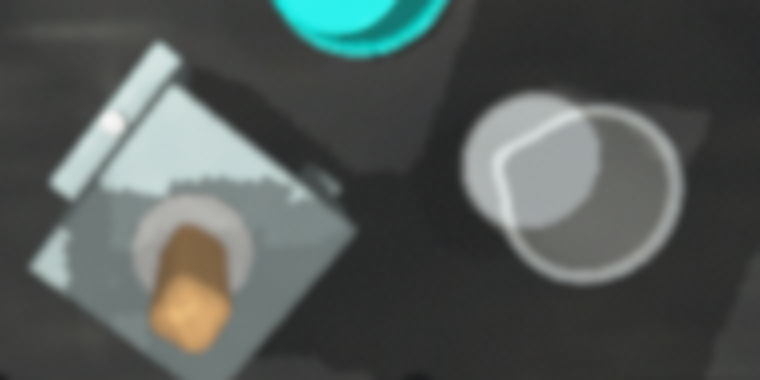

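The bracket crop shows the brush handle with its square sides along the bracket edges. The beaker's rim is a circle centred near crop (595,195), with its spout on the left.

Call:
{"fn": "move_arm", "kwargs": {
  "commands": [
    [[-0.01,-0.08,1.26,0,0,0.622],[-0.01,-0.08,1.26,0,0,0.622],[-0.01,-0.08,1.26,0,0,0.622],[-0.01,-0.08,1.26,0,0,0.622],[-0.01,-0.08,1.26,0,0,0.622]]
  ]
}}

```text
time: 3.38
position: [0.414, -0.2073, 0.3642]
tool_rot: [0.551, 0.834, 0.0, 0.0]
ft_force: [0.4, -0.7, 0.1]
grip_width: 0.0522
grip_force: 0.0
```

Run:
```python
from h import *
st();go(.4138,-.2072,.142,23)
d=np.load("w2.npz");K=d["K"];E=d["E"]
C=-E[:3,:3].T@E[:3,3]
for u,v in((348.75,168.75),(324,160)):
    r=E[:3,:3].T@np.array([(u-K[0,2])/K[0,0],-(v-K[1,2])/K[1,1],-1]);print((C+r*(.066-C[2])/r[2]).round(4))
```

```text
t 3.38 grasp [ 0.4141 -0.2072  0.2002] z [ 0.  0. -1.] yaw 23.1 F [ 0.4 -0.7  0.1] M [-0.08  0.05  0.03] w 0.0522 gf 0.0
row [0.004, -0.005, 1.454, 0.0, 0.0, 0.001] yaw 23 min rows 0.9305782774231002 0.006194575187508401
[ 0.4709 -0.099   0.066 ]
[ 0.4456 -0.1198  0.066 ]
```

Call:
{"fn": "move_arm", "kwargs": {
  "commands": [
    [[0,0,0.7,0,0,0],[0,0,1.2,0,0,0],[0,0,1.46,0,0,0],[0,0,1.46,0,0,0]]
  ]
}}

```text
time: 3.88
position: [0.4137, -0.2083, 0.3052]
tool_rot: [0.552, 0.834, 0.0, -0.001]
ft_force: [-0.1, -1.0, 0.5]
grip_width: 0.0521
grip_force: 0.0
```

Call:
{"fn": "move_arm", "kwargs": {
  "commands": [
    [[0,0,0,0,0,0],[0,0,0,0,0,0],[0,0,0,0,0,0],[0,0,0,0,0,0],[0,0,0,0,0,0],[0,0,0,0,0,0]]
  ],
  "claw": 1,
  "squeeze": 25
}}

```text
time: 4.62
position: [0.4136, -0.2088, 0.3057]
tool_rot: [0.553, 0.833, -0.0, 0.0]
ft_force: [0.1, -0.1, 2.0]
grip_width: 0.0158
grip_force: 25.0
```

Run:
```python
from h import *
st();go(.4138,-.2072,.26,23)
```

```text
t 4.62 grasp [ 0.4136 -0.2089  0.1417] z [ 0. -0. -1.] yaw 22.9 F [ 0.1 -0.1  2. ] M [-0.03  0.01  0.06] w 0.0158 gf 25.0
row [0.035, 0.022, -2.957, 0.0, 0.0, -0.002] yaw 23 min rows 1.892583492803623 0.013331470921190192
```

Call:
{"fn": "move_arm", "kwargs": {
  "commands": [
    [[0,0,-0.8,0,0,0],[0,0,-1.6,0,0,0],[0,0,-2.8,0,0,0],[0,0,-2.8,0,0,0],[0,0,-2.8,0,0,0]]
  ]
}}

```text
time: 5.25
position: [0.4131, -0.2084, 0.417]
tool_rot: [0.553, 0.833, 0.0, -0.001]
ft_force: [-0.7, -0.7, -0.5]
grip_width: 0.0158
grip_force: 25.0
```

Run:
```python
from h import *
st();go(.471,-.099,.252,23)
```

```text
t 5.25 grasp [ 0.4129 -0.2083  0.253 ] z [-0.001  0.001 -1.   ] yaw 22.9 F [-0.7 -0.7 -0.5] M [-0.05  0.1   0.02] w 0.0158 gf 25.0
row [1.959, 2.397, 0.026, -0.001, -0.001, -0.002] yaw 23 min rows 1.980945013865145 0.014521203584408442
```

Call:
{"fn": "move_arm", "kwargs": {
  "commands": [
    [[0.65,0.8,0,0,0,0],[1.3,1.6,0,0,0,0],[1.96,2.4,0,0,0,0],[1.96,2.4,0,0,0,0],[1.96,2.4,0,0,0,0],[1.96,2.4,0,0,0,0]]
  ]
}}

```text
time: 6.0
position: [0.4711, -0.1, 0.4169]
tool_rot: [0.553, 0.833, -0.0, -0.001]
ft_force: [-0.4, -0.1, -0.4]
grip_width: 0.016
grip_force: 25.0
```

Run:
```python
from h import *
st()
c,_=grab("wrist");s,_=grab("scene")
a=c["pixels"];b=cv2.resize(s["pixels"][150:320,230:400],(384,384),interpolation=cv2.INTER_CUBIC)
cv2.imwrite("pics/dip.png",cv2.resize(np.hstack([a,b]),None,fx=.89,fy=.89))
go(.471,-.099,.132,23)
```

```text
t 6.00 grasp [ 0.4709 -0.1     0.2529] z [-0.002  0.    -1.   ] yaw 22.8 F [-0.4 -0.1 -0.4] M [-0.11  0.04  0.03] w 0.0160 gf 25.0
row [0.027, 0.008, 3.032, -0.001, -0.0, -0.004] yaw 23 min rows 1.9406972068679533 0.02226656788866685
```

View pics/dip.png

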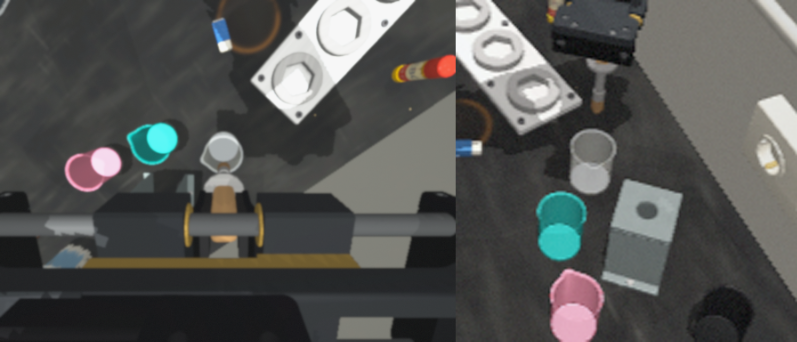

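The brush hangs vertically in the fingers over the beaker: the tip is in line with it in the wrist view, and the scene view shows the hole is empty. Next is the dip.

Call:
{"fn": "move_arm", "kwargs": {
  "commands": [
    [[0.03,0.01,1,0,0,0],[0.03,0.01,1.8,0,0,0],[0.03,0.01,2.4,0,0,0],[0.03,0.01,2.98,0,0,0],[0.03,0.01,2.98,0,0,0],[0.03,0.01,2.98,0,0,0],[0.03,0.01,2.98,0,0,0]]
  ]
}}

```text
time: 6.98
position: [0.4718, -0.0983, 0.2994]
tool_rot: [0.553, 0.833, 0.0, 0.001]
ft_force: [0.5, 0.6, -0.6]
grip_width: 0.0158
grip_force: 25.0
```

Run:
```python
from h import *
st();go(.471,-.099,.252,23)
c,_=grab("scene","dip2.png");cv2.imwrite("pics/dip2.png",cv2.resize(c["pixels"][150:320,230:400],(400,400),interpolation=cv2.INTER_CUBIC))
```

```text
t 6.97 grasp [ 0.4721 -0.0985  0.1354] z [ 0.002 -0.001 -1.   ] yaw 22.8 F [ 0.5  0.6 -0.6] M [-0.13  0.02 -0.01] w 0.0158 gf 25.0
row [-0.014, -0.02, -2.915, 0.002, 0.002, -0.003] yaw 23 min rows 1.8658472374558552 0.019241155213957296
```

View pics/dip2.png

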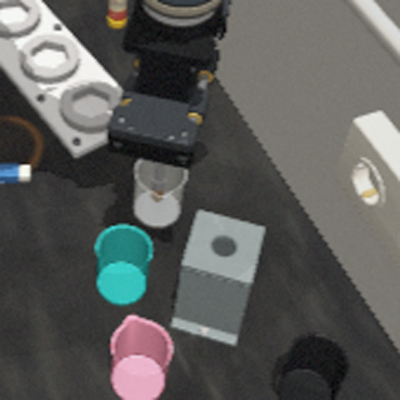

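The brush is inside the upright beaker, with the tip just above its floor. I'll go slightly deeper and then lift out.

Call:
{"fn": "move_arm", "kwargs": {
  "commands": [
    [[0,0,0.1,0,0,0],[0,0,0.1,0,0,0],[0,0,0.1,0,0,0],[0,0,-0.8,0,0,0],[0,0,-1.8,0,0,0],[0,0,-2.9,0,0,0],[0,0,-2.9,0,0,0],[0,0,-2.9,0,0,0]]
  ]
}}

```text
time: 8.02
position: [0.471, -0.0977, 0.4139]
tool_rot: [0.553, 0.833, -0.0, -0.001]
ft_force: [0.5, 0.1, -0.9]
grip_width: 0.0159
grip_force: 25.0
```

Run:
```python
from h import *
st();go(.5864,.2068,.215,71.5)
```

```text
t 8.03 grasp [ 0.4708 -0.0977  0.2499] z [-0.001  0.    -1.   ] yaw 22.9 F [ 0.5  0.1 -0.9] M [-0.06  0.04 -0.04] w 0.0159 gf 25.0
row [5.893, 5.618, 0.873, -0.0, -0.001, -0.849] yaw 71.5 min rows 5.240758936391125 4.545227318255826
```

Call:
{"fn": "move_arm", "kwargs": {
  "commands": [
    [[5.89,5.62,0.87,0,0,-0.849],[5.89,5.62,0.87,0,0,-0.849],[5.89,5.62,0.87,0,0,-0.849],[5.89,5.62,0.87,0,0,-0.849],[5.89,5.62,0.87,0,0,-0.849],[5.89,5.62,0.87,0,0,-0.849],[5.89,5.62,0.87,0,0,-0.849],[5.89,5.62,0.87,0,0,-0.849],[5.89,5.62,0.87,0,0,-0.849]]
  ]
}}

```text
time: 9.15
position: [0.5868, 0.2048, 0.3797]
tool_rot: [0.162, 0.987, -0.0, -0.0]
ft_force: [-0.1, 0.5, -0.0]
grip_width: 0.0156
grip_force: 25.0
```

Run:
```python
from h import *
st();go(.5864,.2068,.1375,71.5)
```

```text
t 9.15 grasp [0.5868 0.2047 0.2157] z [-0.001 -0.    -1.   ] yaw 71.4 F [-0.1  0.5 -0. ] M [-0.02 -0.01 -0.02] w 0.0156 gf 25.0
row [0.026, 0.046, 1.954, -0.001, -0.0, -0.002] yaw 71.5 min rows 1.2512160899009497 0.012730839547986348
```

Call:
{"fn": "move_arm", "kwargs": {
  "commands": [
    [[0.03,0.05,1,0,0,0],[0.03,0.05,1.7,0,0,0],[0.03,0.05,1.98,0,0,0],[0.03,0.05,1.98,0,0,0],[0.03,0.05,1.98,0,0,0],[0.03,0.05,1.98,0,0,0]]
  ]
}}

```text
time: 9.9
position: [0.587, 0.2087, 0.3017]
tool_rot: [0.161, 0.987, 0.0, 0.001]
ft_force: [0.6, 0.4, -0.7]
grip_width: 0.0157
grip_force: 25.0
```

Run:
```python
from h import *
st();go(.5578,.1216,.136,71.5)
```

```text
t 9.90 grasp [0.5874 0.2088 0.1377] z [ 0.003  0.    -1.   ] yaw 71.5 F [ 0.6  0.4 -0.7] M [ 0.03 -0.01 -0.05] w 0.0157 gf 25.0
row [0.001, -2.297, 0.04, 0.001, 0.002, -0.0] yaw 71.5 min rows 1.4703171778369446 0.01395366177332464
```

Call:
{"fn": "move_arm", "kwargs": {
  "commands": [
    [[0,-0.02,0.07,0,0,0],[0,-0.02,0.07,0,0,0],[0,-0.02,0.07,0,0,0],[0,-0.02,-1.2,0,0,0],[0,-0.02,-1.2,0,0,0],[0,-2.28,-1.2,0,0,0],[0,-2.28,-1.2,0,0,0],[0,-2.28,-1.2,0,0,0],[0,-2.28,-0.4,0,0,0],[0,-2.28,0.06,0,0,0],[0,-2.28,0.06,0,0,0],[0,-2.28,0.06,0,0,0]]
  ]
}}

```text
time: 11.4
position: [0.5578, 0.123, 0.2976]
tool_rot: [0.16, 0.987, 0.0, -0.0]
ft_force: [0.5, 0.3, -0.4]
grip_width: 0.0157
grip_force: 25.0
```

Run:
```python
from h import *
st();go(.5292,.0364,.135,71.5)
```

```text
t 11.40 grasp [0.5577 0.123  0.1336] z [-0.  0. -1.] yaw 71.5 F [ 0.5  0.3 -0.4] M [-0.    0.01  0.03] w 0.0157 gf 25.0
row [-0.007, -2.279, -0.035, 0.0, -0.0, 0.001] yaw 71.5 min rows 1.4587136685929047 0.004828265786228806
```

Call:
{"fn": "move_arm", "kwargs": {
  "commands": [
    [[0,0,0,0,0,0],[0,0,0,0,0,0],[0,0,-1.2,0,0,0],[0,0,-1.2,0,0,0],[0,-2.28,-1.2,0,0,0],[0,-2.28,-1.2,0,0,0],[0,-2.28,-1.2,0,0,0],[0,-2.28,-0.4,0,0,0],[0,-2.28,-0.02,0,0,0],[0,-2.28,-0.02,0,0,0],[0,-2.28,-0.02,0,0,0],[0,-2.28,-0.02,0,0,0]]
  ]
}}

```text
time: 12.9
position: [0.529, 0.0359, 0.2995]
tool_rot: [0.161, 0.987, 0.0, 0.001]
ft_force: [0.6, 0.6, -0.4]
grip_width: 0.0158
grip_force: 25.0
```

Run:
```python
from h import *
st();go(.5292,.0364,.254,71.5);go(.4138,-.208,.255,23)
```

```text
t 12.90 grasp [0.5293 0.0359 0.1355] z [ 0.002 -0.    -1.   ] yaw 71.5 F [ 0.6  0.6 -0.4] M [ 0.01 -0.04 -0.01] w 0.0158 gf 25.0
row [-0.005, 0.014, -2.964, 0.0, 0.002, 0.0] yaw 71.5 min rows 1.8967064378667928 0.008694312751409465
row [0.795, -6.696, -2.992, 0.001, 0.001, 0.847] yaw 23 min rows 4.721101064006891 4.534948733444889
```

Call:
{"fn": "move_arm", "kwargs": {
  "commands": [
    [[0,0,0.03,0,0,0],[0,0,0.03,0,0,0],[0,0,-1.5,0,0,0],[0,0,-2.98,0,0,0],[0,0,-2.98,0,0,0],[0.8,-6.7,-2.98,0,0,0.847],[0.8,-6.7,-2.98,0,0,0.847],[0.8,-6.7,-2.98,0,0,0.847],[0.8,-6.7,-2.98,0,0,0.847],[0.8,-6.7,-2.98,0,0,0.847],[0.8,-6.7,-2.98,0,0,0.847],[0.8,-6.7,-2.98,0,0,0.847]]
  ]
}}

```text
time: 14.4
position: [0.4133, -0.2074, 0.4173]
tool_rot: [0.551, 0.834, 0.0, -0.001]
ft_force: [1.0, -0.1, -0.7]
grip_width: 0.0158
grip_force: 25.0
```

Call:
{"fn": "move_arm", "kwargs": {
  "commands": [
    [[0,0,0,0,0,0],[0,0,0,0,0,0]]
  ]
}}

```text
time: 14.65
position: [0.4137, -0.2073, 0.4179]
tool_rot: [0.551, 0.834, 0.0, -0.0]
ft_force: [-0.3, 0.0, -0.4]
grip_width: 0.0164
grip_force: 25.0
```

Run:
```python
from h import *
st();go(.4138,-.2078,.19,23)
c,V=grab("wrist");s,S=grab("scene")
p=s["pixels"]
# brush tip pos & hole from scene cloud
h=(np.hypot(S[...,0]-.414,S[...,1]+.208)<.03)
t=S[h&(S[...,2]>.125)&(S[...,2]<.22)]
for z0 in(.13,.15,.17,.19,.21):
    a=t[abs(t[:,2]-z0)<.008]
    if len(a):print(z0,len(a),a.mean(0).round(4))
a=cv2.resize(p[150:320,230:400],(400,400),interpolation=cv2.INTER_CUBIC)
cv2.imwrite("pics/ret.png",np.hstack([a,c["pixels"][0:300,60:400][:,:,:].copy() if 0 else cv2.resize(c["pixels"][80:280,150:350],(400,400))]))
```

```text
t 14.65 grasp [ 0.4137 -0.2073  0.2539] z [-0.  0. -1.] yaw 23.1 F [-0.3  0.  -0.4] M [-0.06  0.05  0.04] w 0.0164 gf 25.0
row [-0.013, -0.002, 1.597, -0.0, -0.0, 0.002] yaw 23 min rows 1.022116022161374 0.01013190519879121
0.13 2 [ 0.4087 -0.2103  0.137 ]
0.15 29 [ 0.4088 -0.2092  0.1498]
0.17 34 [ 0.4096 -0.2088  0.1697]
0.19 24 [ 0.4089 -0.2093  0.1892]
0.21 1 [ 0.3986 -0.2159  0.215 ]
```

View pics/ret.png

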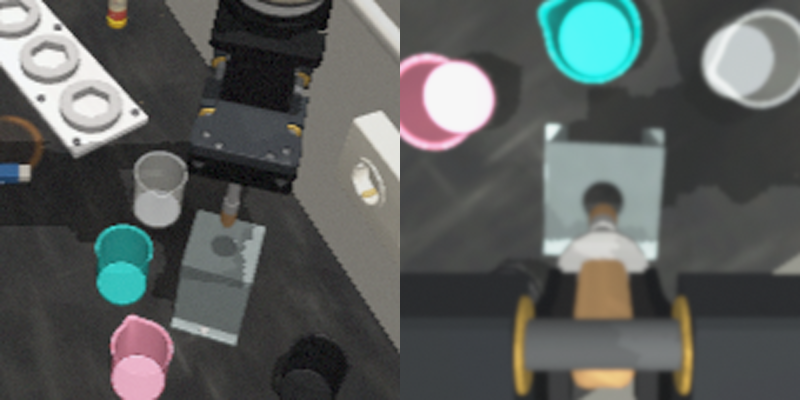

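The brush is straight and over the hole, with the beaker standing. I'm lowering it in.

Call:
{"fn": "move_arm", "kwargs": {
  "commands": [
    [[-0.02,-0.02,0.5,0,0,0],[-0.02,-0.02,0.9,0,0,0],[-0.02,-0.02,1.3,0,0,0],[-0.02,-0.02,1.6,0,0,0],[-0.02,-0.02,1.6,0,0,0]]
  ]
}}

```text
time: 15.38
position: [0.4128, -0.2091, 0.3533]
tool_rot: [0.552, 0.834, 0.0, -0.001]
ft_force: [-0.4, 0.9, -0.8]
grip_width: 0.0156
grip_force: 25.0
```

Run:
```python
from h import *
st();go(.4136,-.2085,.1415,23)
```

```text
t 15.38 grasp [ 0.4126 -0.2089  0.1893] z [-0.001  0.001 -1.   ] yaw 23.0 F [-0.4  0.9 -0.8] M [-0.1   0.02  0.  ] w 0.0156 gf 25.0
row [0.004, 0.024, 1.194, -0.001, -0.002, -0.0] yaw 23 min rows 0.7644699453115938 0.010448861010658964
```

Call:
{"fn": "move_arm", "kwargs": {
  "commands": [
    [[0,0.02,0.4,0,0,0],[0,0.02,0.75,0,0,0],[0,0.02,1.0,0,0,0],[0,0.02,1.2,0,0,0],[0,0.02,1.2,0,0,0],[0,0.02,1.2,0,0,0]]
  ]
}}

```text
time: 16.12
position: [0.4138, -0.2091, 0.3062]
tool_rot: [0.552, 0.834, -0.0, 0.0]
ft_force: [-0.5, -0.6, -0.3]
grip_width: 0.0155
grip_force: 25.0
```

Run:
```python
from h import *
st()
```

```text
t 16.12 grasp [ 0.4138 -0.2092  0.1422] z [ 0. -0. -1.] yaw 23.0 F [-0.5 -0.6 -0.3] M [ 0.02  0.01 -0.06] w 0.0155 gf 25.0
```

Call:
{"fn": "move_arm", "kwargs": {
  "commands": [
    [[0,0,0.02,0,0,0],[0,0,0.02,0,0,0],[0,0,0.02,0,0,0],[0,0,0.02,0,0,0]]
  ],
  "claw": -0.2
}}

```text
time: 16.62
position: [0.4136, -0.209, 0.3052]
tool_rot: [0.552, 0.834, -0.0, 0.0]
ft_force: [-0.7, -0.2, 0.6]
grip_width: 0.0473
grip_force: 0.0
```

Call:
{"fn": "move_arm", "kwargs": {
  "commands": [
    [[0,0,-0.5,0,0,0],[0,0,-1.5,0,0,0],[0,0,-3,0,0,0],[0,0,-3,0,0,0],[0,0,-3,0,0,0]]
  ]
}}

```text
time: 17.25
position: [0.4132, -0.2086, 0.4249]
tool_rot: [0.552, 0.834, 0.0, -0.0]
ft_force: [0.2, 0.2, -0.7]
grip_width: 0.0522
grip_force: 0.0
```

Run:
```python
from h import *
st()
c,V=grab("wrist")
for lo,hi in((.092,.102),(.103,.115),(.15,.18)):
    t=V[(V[...,2]>lo)&(V[...,2]<hi)&(np.hypot(V[...,0]-.414,V[...,1]+.205)<.06)]
    if len(t)>8: print("br",lo,len(t),t.mean(0).round(4),[np.round(x,1) for x in cv2.minAreaRect((t[:,:2]*1000).astype(np.float32))])
# find plugs with top again
c,W=grab("top");h=cv2.cvtColor(c["pixels"],cv2.COLOR_BGR2HSV);z=W[...,2]
y=((h[...,0]>18)&(h[...,0]<34)&(h[...,1]>150)&(h[...,2]>120)&(z>0.005)&(z<0.08)).astype(np.uint8)
k,l,s,ce=cv2.connectedComponentsWithStats(y)
for i in range(1,k):
    if s[i,4]>60: print("plug",ce[i].round(),s[i,4],np.nanmean(W[l==i],0).round(4))
go(.46,.10,.28,71.5)
```

```text
t 17.25 grasp [ 0.4132 -0.2086  0.2609] z [-0.  0. -1.] yaw 23.0 F [ 0.2  0.2 -0.7] M [-0.04  0.03  0.01] w 0.0522 gf 0.0
br 0.092 2149 [ 0.4129 -0.2054  0.1008] [array([ 414.3, -208.3]), array([64.1, 64.6]), np.float64(20.3)]
br 0.103 367 [ 0.4122 -0.2045  0.1052] [array([ 410.7, -205.9]), array([55.7, 52.7]), np.float64(16.2)]
br 0.15 303 [ 0.4132 -0.2069  0.1628] [array([ 413.7, -207.9]), array([15.4, 14.9]), np.float64(24.7)]
plug [151. 177.] 121 [0.5577 0.3831 0.0259]
plug [194. 210.] 121 [0.4481 0.2322 0.0258]
row [6.647, 4.09, -0.493, -0.0, -0.004, -0.847] yaw 71.5 min rows 5.004605343535841 4.535327914718141
```

The brush hangs properly, and its handle top is back at the same height. One plug was knocked and is now at about (0.448, 0.232). I'll take a close view of the ports.

Run:
```python
from h import *
go(.59,.111,.17,71.5)
```

```text
row [5.623, 7.194, 2.249, -0.0, -0.004, -0.847] yaw 71.5 min rows 6.018194577930451 4.535327914718141
```

Call:
{"fn": "move_arm", "kwargs": {
  "commands": [
    [[3,3,0,0,0,-0.4],[3,3,0,0,0,-0.4],[3,3,0,0,0,-0.4],[5.62,7.19,1.4,0,0,-0.847],[5.62,7.19,2.25,0,0,-0.847],[5.62,7.19,2.25,0,0,-0.847],[5.62,7.19,2.25,0,0,-0.847],[5.62,7.19,2.25,0,0,-0.847],[5.62,7.19,2.25,0,0,-0.847],[5.62,7.19,2.25,0,0,-0.847],[5.62,7.19,2.25,0,0,-0.847]]
  ],
  "claw": -0.2
}}

```text
time: 18.73
position: [0.5905, 0.1092, 0.3359]
tool_rot: [0.161, 0.987, 0.0, 0.0]
ft_force: [0.0, -0.0, 0.2]
grip_width: 0.0521
grip_force: 0.0
```

```bash
cat >> h.py <<'E'
from scipy.optimize import minimize
def plane(c,z0):
    K=c["camera_matrix"];E=c["extrinsics"];C=-E[:3,:3].T@E[:3,3]
    v,u=np.mgrid[:384,:512]
    r=np.stack([(u-K[0,2])/K[0,0],-(v-K[1,2])/K[1,1],-np.ones(u.shape)],-1)@E[:3,:3]
    return C+r*((z0-C[2])/r[...,2])[...,None]
def hexd(P,cx,cy,a):
    "hex 'radius' of points: max projection on 3 flat normals"
    d=[abs((P[...,0]-cx)*np.cos(a+k*np.pi/3)+(P[...,1]-cy)*np.sin(a+k*np.pi/3)) for k in range(3)]
    return np.max(d,0)
def fit_hex(P,w,c0,half,inside=True):
    """P nx2 pts, w solid 0/1; hole if inside"""
    best=None
    soft=lambda d:1/(1+np.exp(-(d-half)/.0008))
    for a in np.radians(np.arange(0,60,5)):
        f=lambda x:np.mean((soft(hexd(P,x[0]/1e3,x[1]/1e3,x[2]))-w)**2)
        r=minimize(f,[c0[0]*1e3,c0[1]*1e3,a],method="Nelder-Mead",options=dict(initial_simplex=np.array([[0,0,0],[3,0,0],[0,3,0],[0,0,.12]])+[c0[0]*1e3,c0[1]*1e3,a]))
        if best is None or r.fun<best.fun: best=r
    return best.x[0]/1e3,best.x[1]/1e3,np.degrees(best.x[2])%60,best.fun
E
python3 - <<'E'
from h import *
st()
c,W=grab("wrist","ports.png");np.savez("ports.npz",W=W,p=c["pixels"],K=c["camera_matrix"],E=c["extrinsics"])
P=plane(c,.0265)[...,:2];z=W[...,2]
for n,x,y in(("L",.5864,.2068),("M",.5578,.1216),("R",.5292,.0364)):
    m=np.hypot(P[...,0]-x,P[...,1]-y)<.030
    print(n,m.sum(),np.round(fit_hex(P[m],(z[m]>.0205).astype(float),(x,y),.021),4))
    t=W[(np.hypot(W[...,0]-x,W[...,1]-y)<.05)&(z>.0215)&(z<.034)];print(np.round(cv2.minEnclosingCircle((t[:,:2]*1000).astype(np.float32)),1) if 0 else cv2.minEnclosingCircle((t[:,:2]*1000).astype(np.float32)))
E
```

```text
t 18.73 grasp [0.5906 0.1092 0.1719] z [ 0.001 -0.    -1.   ] yaw 71.4 F [ 0.  -0.   0.2] M [ 0.04 -0.02  0.03] w 0.0521 gf 0.0
L 2542 [5.85500e-01 2.05900e-01 5.02681e+01 2.79000e-02]
((586.4502563476562, 206.8990478515625), 36.33720016479492)
M 2539 [5.5720e-01 1.2180e-01 2.1451e+01 2.0000e-02]
((557.8450927734375, 121.5548324584961), 36.08866500854492)
R 2540 [0.5291 0.0375 7.3352 0.0275]
((528.760498046875, 36.04180145263672), 36.4870491027832)
```

View pics/ports.png

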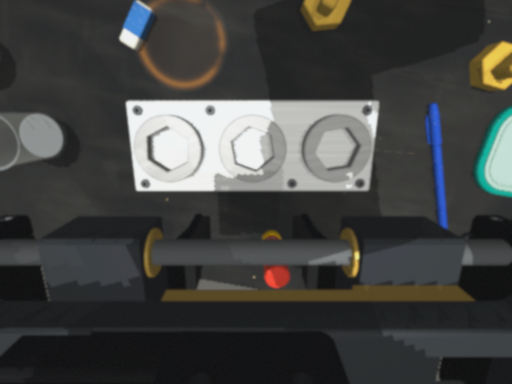

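The port frame shows the hexes at (168,149) right, (253,149) mid and (338,149) left, and all three fits look good. The knocked plug is at (326,10). I'll go and look at it up close.

Run:
```python
from h import *
go(.491,.218,.13,71.5)
```

```text
row [3.224, 1.782, 1.045, 0.0, 0.001, -0.001] yaw 71.5 min rows 2.450264690641137 0.00811247449166576
```

Call:
{"fn": "move_arm", "kwargs": {
  "commands": [
    [[3.22,1.78,0.5,0,0,0],[3.22,1.78,1.05,0,0,0],[3.22,1.78,1.05,0,0,0],[3.22,1.78,1.05,0,0,0],[3.22,1.78,1.05,0,0,0],[3.22,1.78,1.05,0,0,0]]
  ]
}}

```text
time: 19.52
position: [0.4925, 0.2178, 0.2939]
tool_rot: [0.161, 0.987, 0.0, 0.001]
ft_force: [0.5, -0.1, 0.2]
grip_width: 0.052
grip_force: 0.0
```

```bash
cat >> h.py <<'E'
def plug(x,y):
    c,W=grab("wrist");z=W[...,2]
    near=np.hypot(W[...,0]-x,W[...,1]-y)<.035
    t=W[near&(z>.036)&(z<.052)]
    r=cv2.minAreaRect((t[:,:2]*1000).astype(np.float32))
    (w,h),a=r[1],r[2]
    long=(a if w>h else a+90)%180
    P=plane(c,.0445)[...,:2]
    m=(z>.036)&(z<.052)&near
    q=P[m];e=np.cov((q-q.mean(0)).T);l,v=np.linalg.eigh(e)
    print("wing c",np.round(r[0],1),"size",np.round(r[1],1),"long",round(long,1),"pca",np.degrees(np.arctan2(v[1,1],v[0,1]))%180,"mean",q.mean(0).round(4),"z",t[:,2].mean().round(4),len(t))
    P=plane(c,.0205)[...,:2];n2=(np.hypot(P[...,0]-x,P[...,1]-y)<.030)
    h=cv2.cvtColor(c["pixels"],cv2.COLOR_BGR2HSV)
    n3=near&(z>.014)&(z<.052)
    s=W[near&(z>.014)&(z<.027)]
    print("hex circ",np.round(cv2.minEnclosingCircle((W[n3][:,:2]*1000).astype(np.float32))[0],1),cv2.minEnclosingCircle((W[n3][:,:2]*1000).astype(np.float32))[1])
    return c,W
E
python3 - <<'E'
from h import *
st();c,W=plug(.448,.232);cv2.imwrite("pics/pa.png",c["pixels"])
E
```

```text
t 19.52 grasp [0.4929 0.2178 0.1299] z [ 0.003  0.    -1.   ] yaw 71.4 F [ 0.5 -0.1  0.2] M [-0.   -0.01 -0.03] w 0.0520 gf 0.0
wing c [448.  233.3] size [14. 28.] long 136.8 pca 136.19291495365957 mean [0.4475 0.2335] z 0.0444 546
hex circ [447.9 233.2] 22.792150497436523
```

View pics/pa.png

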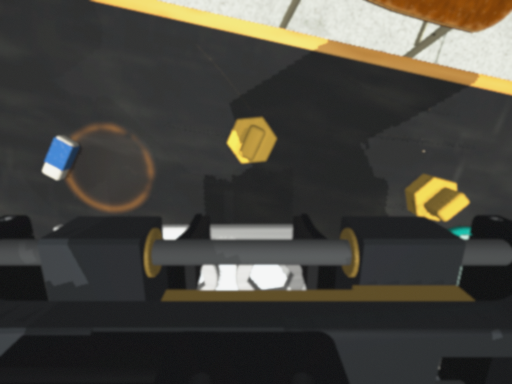

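The frame shows the knocked plug at (252,140) and the other at (436,198). I'm going to grasp the near one.

Run:
```python
from h import *
go(.448,.2333,.09,46.8);go(.448,.2333,.0415,46.8)
```

```text
row [1.177, 0.014, 0.992, 0.001, 0.002, 0.429] yaw 46.8 min rows 0.9852567194932565 2.2997284816858605
row [1.179, 0.013, 2.205, 0.001, 0.002, 0.429] yaw 46.8 min rows 1.6002185406388119 2.2997284816858605
```

Call:
{"fn": "move_arm", "kwargs": {
  "commands": [
    [[1.18,0.01,0.99,0,0,0.429],[1.18,0.01,0.99,0,0,0.429],[1.18,0.01,0.99,0,0,0.429],[1.18,0.01,0.99,0,0,0.429],[1.18,0.01,0.99,0,0,0.429]]
  ]
}}

```text
time: 20.2
position: [0.447, 0.2336, 0.2538]
tool_rot: [0.367, 0.93, 0.0, 0.0]
ft_force: [0.1, -0.2, 0.3]
grip_width: 0.0525
grip_force: 0.0
```

Run:
```python
from h import *
st();go(.448,.2333,.0415,46.8)
```

```text
t 20.20 grasp [0.4472 0.2336 0.0898] z [ 0.001  0.    -1.   ] yaw 46.9 F [ 0.1 -0.2  0.3] M [-0.08 -0.02 -0.03] w 0.0525 gf 0.0
row [-0.022, 0.01, 1.207, 0.001, 0.0, 0.002] yaw 46.8 min rows 0.7724834206415158 0.012414468235267134
```

Call:
{"fn": "move_arm", "kwargs": {
  "commands": [
    [[-0.02,0.01,0.6,0,0,0],[-0.02,0.01,1.0,0,0,0],[-0.02,0.01,1.2,0,0,0],[-0.02,0.01,1.2,0,0,0],[-0.02,0.01,1.2,0,0,0]]
  ]
}}

```text
time: 20.82
position: [0.4475, 0.2338, 0.2058]
tool_rot: [0.367, 0.93, 0.0, 0.0]
ft_force: [0.1, 0.1, 0.5]
grip_width: 0.052
grip_force: 0.0
```

Call:
{"fn": "move_arm", "kwargs": {
  "commands": [
    [[0,0,0,0,0,0],[0,0,0,0,0,0],[0,0,0,0,0,0],[0,0,0,0,0,0],[0,0,0,0,0,0]]
  ],
  "claw": 1,
  "squeeze": 35
}}

```text
time: 21.45
position: [0.4473, 0.2337, 0.2056]
tool_rot: [0.367, 0.93, 0.0, 0.0]
ft_force: [-0.8, -0.3, 1.2]
grip_width: 0.0136
grip_force: 35.0
```

Run:
```python
from h import *
st();go(.5864,.2068,.10,50.3)
```

```text
t 21.45 grasp [0.4473 0.2337 0.0416] z [ 0.  0. -1.] yaw 46.9 F [-0.8 -0.3  1.2] M [-0.03  0.02  0.06] w 0.0136 gf 35.0
row [-2.999, 1.883, -1.461, 0.0, 0.0, -0.059] yaw 50.3 min rows 2.4514459664545982 0.315436440380392
```

Call:
{"fn": "move_arm", "kwargs": {
  "commands": [
    [[0,0,-0.8,0,0,0],[0,0,-1.46,0,0,0],[-1,0.6,-1.46,0,0,-0.059],[-2,1.3,-1.46,0,0,-0.059],[-3,1.88,-1.46,0,0,-0.059],[-3,1.88,-1.46,0,0,-0.059],[-3,1.88,-1.46,0,0,-0.059],[-3,1.88,-1.46,0,0,-0.059],[-3,1.88,-1.46,0,0,-0.059]]
  ]
}}

```text
time: 22.58
position: [0.5853, 0.2071, 0.2638]
tool_rot: [0.339, 0.941, -0.0, -0.001]
ft_force: [-0.3, -0.7, -1.0]
grip_width: 0.0135
grip_force: 35.0
```

Run:
```python
from h import *
st();go(.5864,.2068,.0725,50.3);go(.5864,.2068,.066,50.3)
```

```text
t 22.57 grasp [0.5851 0.207  0.0998] z [-0.001 -0.    -1.   ] yaw 50.4 F [-0.3 -0.7 -1. ] M [-0.02  0.06  0.02] w 0.0135 gf 35.0
row [-0.025, 0.012, 0.684, -0.001, -0.001, 0.001] yaw 50.3 min rows 0.43785740892739167 0.008354584345849946
row [-0.025, 0.012, 0.846, -0.001, -0.001, 0.001] yaw 50.3 min rows 0.541791184615653 0.008354584345849946
```

Call:
{"fn": "move_arm", "kwargs": {
  "commands": [
    [[-0.03,0.01,0.4,0,0,0],[-0.03,0.01,0.7,0,0,0],[-0.03,0.01,0.8,0,0,0],[-0.03,0.01,0.86,0,0,0],[-0.03,0.01,0.9,0,0,0],[-0.03,0.01,0.92,0,0,0]]
  ]
}}

```text
time: 23.32
position: [0.587, 0.2065, 0.2272]
tool_rot: [0.34, 0.941, -0.0, -0.001]
ft_force: [-2.6, 1.5, 1.1]
grip_width: 0.0135
grip_force: 35.0
```

Run:
```python
from h import *
st()
```

```text
t 23.32 grasp [0.5867 0.2065 0.0632] z [-0.002  0.    -1.   ] yaw 50.3 F [-2.6  1.5  1.1] M [0.32 0.54 0.02] w 0.0135 gf 35.0
```

Call:
{"fn": "move_arm", "kwargs": {
  "commands": [
    [[0.03,0,0.08,0,0,0],[0.03,0,0.14,0,0,0],[0.03,0,0.2,0,0,0.02],[0.03,0,0.25,0,0,-0.02],[0.03,0,0.25,0,0,0]]
  ]
}}

```text
time: 23.95
position: [0.5866, 0.207, 0.2176]
tool_rot: [0.34, 0.94, 0.0, 0.0]
ft_force: [-3.1, 1.6, 4.3]
grip_width: 0.0137
grip_force: 35.0
```

Run:
```python
from h import *
st()
```

```text
t 23.95 grasp [0.5867 0.207  0.0536] z [ 0.  0. -1.] yaw 50.2 F [-3.1  1.6  4.3] M [0.09 0.57 0.03] w 0.0137 gf 35.0
```

Call:
{"fn": "move_arm", "kwargs": {
  "commands": [
    [[0,0,0.03,0,0,0],[0,0,0.06,0,0,0],[0,0,0.06,0,0,0]]
  ]
}}

```text
time: 24.32
position: [0.5866, 0.207, 0.2175]
tool_rot: [0.34, 0.941, 0.0, 0.0]
ft_force: [-6.9, -1.4, 17.8]
grip_width: 0.0136
grip_force: 35.0
```

Run:
```python
from h import *
st()
```

```text
t 24.32 grasp [0.5867 0.207  0.0535] z [ 0.001 -0.    -1.   ] yaw 50.3 F [-6.9 -1.4 17.8] M [-0.18  1.16  0.04] w 0.0136 gf 35.0
```

It's home: the force rises with no further travel. Releasing it.

Call:
{"fn": "move_arm", "kwargs": {
  "commands": [
    [[0,0,-0.05,0,0,0],[0,0,-0.05,0,0,0],[0,0,-0.05,0,0,0],[0,0,-0.05,0,0,0]]
  ],
  "claw": -0.2
}}

```text
time: 24.82
position: [0.5867, 0.2069, 0.2163]
tool_rot: [0.34, 0.941, -0.0, -0.0]
ft_force: [-0.8, 0.5, -0.3]
grip_width: 0.0455
grip_force: 0.0
```

Call:
{"fn": "move_arm", "kwargs": {
  "commands": [
    [[0,0,-0.5,0,0,0],[0,0,-1.2,0,0,0],[0,0,-2,0,0,0],[0,0,-2,0,0,0]]
  ]
}}

```text
time: 25.32
position: [0.5878, 0.2072, 0.3008]
tool_rot: [0.339, 0.941, 0.002, 0.003]
ft_force: [0.5, 0.2, -0.1]
grip_width: 0.0523
grip_force: 0.0
```

Run:
```python
from h import *
st();c,W=plug(.5866,.207)
z=W[...,2];t=W[(np.hypot(W[...,0]-.5866,W[...,1]-.207)<.03)&(z>.048)];print("top z",len(t),np.median(t[:,2]) if len(t) else 0)
c,W=grab("top");h=cv2.cvtColor(c["pixels"],cv2.COLOR_BGR2HSV);z=W[...,2]
y=((h[...,0]>18)&(h[...,0]<34)&(h[...,1]>150)&(h[...,2]>120)&(z>0.005)&(z<0.08)).astype(np.uint8)
k,l,s,ce=cv2.connectedComponentsWithStats(y)
for i in range(1,k):
    if s[i,4]>60: print("plug",ce[i].round(),s[i,4],np.nanmean(W[l==i],0).round(4))
go(.60,.369,.13,71.5)
```

```text
t 25.32 grasp [0.5891 0.2075 0.1369] z [ 0.008  0.001 -1.   ] yaw 50.3 F [ 0.5  0.2 -0.1] M [ 0.01 -0.03  0.02] w 0.0523 gf 0.0
wing c [577.3 214.6] size [13.5  2.7] long 52.9 pca 51.91576840148556 mean [0.577  0.2151] z 0.0447 61
hex circ [586.6 207. ] 34.98611068725586
top z 17080 0.2306379185514392
plug [148. 177.] 67 [0.5574 0.3906 0.0303]
row [2.327, 3.332, 0.093, 0.001, 0.001, -0.37] yaw 71.5 min rows 2.601819087417641 1.9803781566592187
```

Call:
{"fn": "move_arm", "kwargs": {
  "commands": [
    [[2.33,3.33,0.09,0,0,-0.37],[2.33,3.33,0.09,0,0,-0.37],[2.33,3.33,0.09,0,0,-0.37],[2.33,3.33,0.09,0,0,-0.37],[2.33,3.33,0.09,0,0,-0.37],[2.33,3.33,0.09,0,0,-0.37],[2.33,3.33,0.09,0,0,-0.37]]
  ]
}}

```text
time: 26.3
position: [0.6002, 0.3677, 0.2931]
tool_rot: [0.162, 0.987, -0.0, -0.0]
ft_force: [0.4, -0.5, -0.1]
grip_width: 0.0522
grip_force: 0.0
```

Run:
```python
from h import *
st();c,W=plug(.557,.384)
np.savez("pb.npz",W=W,p=c["pixels"])
```

```text
t 26.30 grasp [0.6001 0.3676 0.1291] z [-0.001 -0.    -1.   ] yaw 71.4 F [ 0.4 -0.5 -0.1] M [ 0.03  0.03 -0.02] w 0.0522 gf 0.0
wing c [559.1 385.3] size [13.6 28. ] long 116.6 pca 116.53439426803943 mean [0.5585 0.3857] z 0.0443 548
hex circ [559.3 385.4] 22.62592887878418
```

Run:
```python
from h import *
go(.5592,.3854,.085,26.6)
```

```text
row [1.112, 0.088, 1.106, -0.0, -0.0, 0.782] yaw 26.6 min rows 1.0054646997899261 4.188248980946924
```

Call:
{"fn": "move_arm", "kwargs": {
  "commands": [
    [[1.11,0.09,1.1,0,0,0.782],[1.11,0.09,1.1,0,0,0.782],[1.11,0.09,1.1,0,0,0.782],[1.11,0.09,1.1,0,0,0.782],[1.11,0.09,1.1,0,0,0.782],[1.11,0.09,1.1,0,0,0.782],[1.11,0.09,1.1,0,0,0.782]]
  ]
}}

```text
time: 27.22
position: [0.5591, 0.3863, 0.2492]
tool_rot: [0.524, 0.852, 0.0, 0.0]
ft_force: [0.5, 0.8, 0.5]
grip_width: 0.0523
grip_force: 0.0
```

Run:
```python
from h import *
st();go(.5592,.3854,.0415,26.6)
```

```text
t 27.23 grasp [0.5591 0.3863 0.0852] z [ 0. -0. -1.] yaw 26.8 F [0.5 0.8 0.5] M [-0.   -0.01  0.01] w 0.0523 gf 0.0
row [-0.022, -0.007, 1.093, 0.0, 0.0, 0.003] yaw 26.6 min rows 0.6995200427725172 0.015690422208918295
```

Call:
{"fn": "move_arm", "kwargs": {
  "commands": [
    [[-0.02,-0.01,0.5,0,0,0],[-0.02,-0.01,0.9,0,0,0],[-0.02,-0.01,1.09,0,0,0],[-0.02,-0.01,1.09,0,0,0],[-0.02,-0.01,1.09,0,0,0]]
  ]
}}

```text
time: 27.85
position: [0.5592, 0.3858, 0.2057]
tool_rot: [0.525, 0.851, 0.0, 0.0]
ft_force: [0.2, 0.6, -0.4]
grip_width: 0.0524
grip_force: 0.0
```

Call:
{"fn": "move_arm", "kwargs": {
  "commands": [
    [[0,0,0,0,0,0],[0,0,0,0,0,0],[0,0,0,0,0,0],[0,0,0,0,0,0],[0,0,0,0,0,0]]
  ],
  "claw": 1
}}

```text
time: 28.48
position: [0.559, 0.3856, 0.2056]
tool_rot: [0.525, 0.851, 0.0, 0.0]
ft_force: [-0.1, 0.3, 0.6]
grip_width: 0.0143
grip_force: 35.0
```

Run:
```python
from h import *
st();go(.5576,.1216,.12,21.5)
```

```text
t 28.48 grasp [0.559  0.3856 0.0416] z [ 0.  0. -1.] yaw 26.7 F [-0.1  0.3  0.6] M [-0.07  0.05  0.06] w 0.0143 gf 35.0
row [-5.881, -2.997, -1.96, 0.0, -0.0, 0.091] yaw 21.5 min rows 4.406605401445203 0.48594718297212736
```

Call:
{"fn": "move_arm", "kwargs": {
  "commands": [
    [[0,0,-1,0,0,0],[0,0,-1.96,0,0,0],[-1.5,-0.75,-1.96,0,0,0.091],[-3,-1.5,-1.96,0,0,0.091],[-4.5,-2.25,-1.96,0,0,0.091],[-5.88,-3,-1.96,0,0,0.091],[-5.88,-3,-1.96,0,0,0.091],[-5.88,-3,-1.96,0,0,0.091],[-5.88,-3,-1.96,0,0,0.091],[-5.88,-3,-1.96,0,0,0.091]]
  ]
}}

```text
time: 29.72
position: [0.5573, 0.1232, 0.2839]
tool_rot: [0.562, 0.827, 0.0, -0.0]
ft_force: [0.1, -0.0, -2.2]
grip_width: 0.014
grip_force: 35.0
```

Run:
```python
from h import *
st();go(.5576,.1216,.0636,21.5)
```

```text
t 29.73 grasp [0.5574 0.1233 0.1199] z [ 0.  0. -1.] yaw 21.6 F [ 0.1 -0.  -2.2] M [-0.03  0.07 -0.04] w 0.0140 gf 35.0
row [-0.041, -0.01, 1.407, 0.0, -0.0, 0.002] yaw 21.5 min rows 0.9007731778857566 0.011816248913161083
```

Call:
{"fn": "move_arm", "kwargs": {
  "commands": [
    [[-0.04,-0.01,0.6,0,0,0],[-0.04,-0.01,1.1,0,0,0],[-0.04,-0.01,1.25,0,0,0],[-0.04,-0.01,1.33,0,0,0],[-0.04,-0.01,1.4,0,0,0.01],[-0.04,-0.01,1.45,0,0,-0.01]]
  ]
}}

```text
time: 30.48
position: [0.5577, 0.1203, 0.2264]
tool_rot: [0.559, 0.829, 0.0, 0.0]
ft_force: [-0.5, 2.4, -0.6]
grip_width: 0.0137
grip_force: 35.0
```

Run:
```python
from h import *
st();go(.5576,.1216,.0536,21.5)
```

```text
t 30.48 grasp [0.5578 0.1204 0.0624] z [ 0.001  0.001 -1.   ] yaw 22.1 F [-0.5  2.4 -0.6] M [ 0.42  0.18 -0.03] w 0.0137 gf 35.0
row [0.03, 0.01, 0.22, 0.001, -0.0, 0.01] yaw 21.5 min rows 0.14205433912425247 0.0556693002023658
```

Call:
{"fn": "move_arm", "kwargs": {
  "commands": [
    [[0.03,0.01,0.08,0,0,0],[0.03,0.01,0.16,0,0,0.02],[0.03,0.01,0.22,0,0,-0.01],[0.03,0.01,0.26,0,0,0.01],[0.03,0.01,0.28,0,0,0.01]]
  ]
}}

```text
time: 31.1
position: [0.5578, 0.1211, 0.2175]
tool_rot: [0.562, 0.827, 0.0, 0.001]
ft_force: [-4.9, -1.3, 21.9]
grip_width: 0.0138
grip_force: 35.0
```

Run:
```python
from h import *
st()
```

```text
t 31.10 grasp [0.558  0.121  0.0535] z [ 0.001 -0.    -1.   ] yaw 21.6 F [-4.9 -1.3 21.9] M [-0.14  0.93  0.04] w 0.0138 gf 35.0
```

The second plug is home too. I'll release it, back off and check everything, including whether there's a third plug.

Call:
{"fn": "move_arm", "kwargs": {
  "commands": [
    [[0,0,-0.06,0,0,0],[0,0,-0.06,0,0,0],[0,0,-0.06,0,0,0],[0,0,-0.06,0,0,0]]
  ],
  "claw": -0.2
}}

```text
time: 31.6
position: [0.5576, 0.1211, 0.2167]
tool_rot: [0.563, 0.827, -0.0, -0.0]
ft_force: [-0.5, 0.3, -1.3]
grip_width: 0.0457
grip_force: 0.0
```

Call:
{"fn": "move_arm", "kwargs": {
  "commands": [
    [[0,0,-0.5,0,0,0],[0,0,-1.2,0,0,0],[0,0,-2.5,0,0,0],[0,0,-4,0,0,0],[0,-3,-5,0,0,0],[0,-3,-5,0,0,0],[0,-3,-5,0,0,0],[0,-3,-5,0,0,0]]
  ]
}}

```text
time: 32.6
position: [0.4463, 0.0771, 0.4175]
tool_rot: [0.563, 0.826, 0.001, 0.001]
ft_force: [0.3, -0.2, -0.2]
grip_width: 0.0522
grip_force: 0.0
```

Run:
```python
from h import *
st()
ps=[]
for n in("wrist","top","scene"):
    c,W=grab(n);ps.append(c["pixels"]);h=cv2.cvtColor(c["pixels"],cv2.COLOR_BGR2HSV);z=W[...,2]
    for x,y in((.5866,.207),(.5578,.1213)):
        t=W[(np.hypot(W[...,0]-x,W[...,1]-y)<.016)&(z>.045)&(z<.075)]
        if len(t)>3:print(n,"wing top",x,len(t),np.median(t[t[:,2]>np.percentile(t[:,2],50)],0).round(4))
    y=((h[...,0]>18)&(h[...,0]<34)&(h[...,1]>130)&(h[...,2]>90)&(z>0.003)&(z<0.08)&(W[...,0]>0)).astype(np.uint8)
    k,l,s,ce=cv2.connectedComponentsWithStats(y)
    for i in range(1,k):
        if s[i,4]>20: print(n,"yellow",ce[i].round(),s[i,4],np.nanmean(W[l==i],0).round(3))
a=cv2.resize(np.hstack(ps[:1]+ps[2:]),(800,300));b=cv2.resize(ps[1][110:290,100:400],(500,300));
cv2.imwrite("pics/fin.png",np.vstack([a,np.hstack([b,np.zeros((300,300,3),np.uint8)])]))
```

```text
t 32.60 grasp [0.4467 0.0771 0.2535] z [ 0.002 -0.    -1.   ] yaw 21.5 F [ 0.3 -0.2 -0.2] M [-0.09 -0.04  0.  ] w 0.0522 gf 0.0
wrist wing top 0.5866 354 [0.5863 0.2063 0.057 ]
wrist wing top 0.5578 283 [0.5578 0.1213 0.0571]
wrist yellow [388. 115.] 777 [0.581 0.205 0.041]
wrist yellow [338. 168.] 686 [0.553 0.122 0.042]
wrist yellow [395. 199.] 76 [0.665 0.108 0.009]
top wing top 0.5866 37 [0.5891 0.2075 0.0574]
top yellow [49. 57.] 25 [0.971 0.754 0.035]
top yellow [203. 170.] 103 [0.586 0.205 0.04 ]
top yellow [406. 279.] 85 [ 0.236 -0.488  0.03 ]
scene wing top 0.5866 29 [0.5921 0.1992 0.0558]
scene wing top 0.5578 57 [0.5571 0.1187 0.0562]
scene yellow [236. 154.] 102 [0.582 0.197 0.037]
scene yellow [279. 159.] 21 [0.667 0.101 0.008]
scene yellow [251. 171.] 150 [0.551 0.116 0.039]
```

View pics/fin.png

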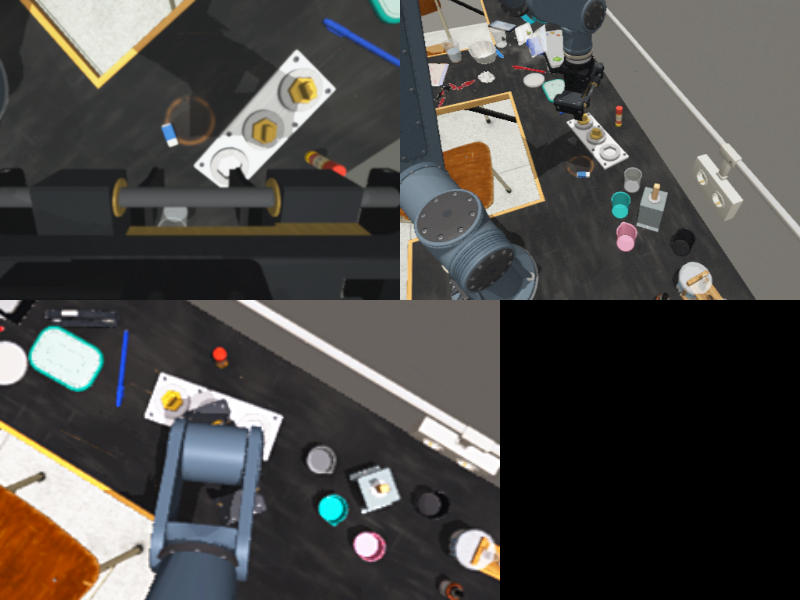

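Both plugs are seated, with wing tops at about 56 mm as expected when home. The brush is hung, the beaker is upright and the bystanders haven't moved. There's no third plug in any view, so I'm handing in.

```bash
python3 -c "
from h import *
print(hand_in())"
```

```text
the job is handed in; nothing more can be done
None
```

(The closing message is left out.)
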